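Dock the handheld meter and start its self-test

ROBOT

A 6-joint arm with a two-finger parallel gripper is mounted at the origin on the work surface. World frame = base frame: x ahead of the robot, y to its left, z up, the work surface at z = 0. Lengths are in m, angles in rad, forces in N, time in s.
With the tool pointing down it reaches from about 0.35 to 0.875 m from the base axis. Payload 4.2 kg.
Tool frame: the origin (TCP) lies between the finger pads, 19 mm behind the fingertips; this is the grasp point; z points along the fingers, y is the line along which they close (so a half turn about z gives the same grasp; the last joint's range is limited). The gripper opens to 87 mm and grips with 3 to 60 N. Pads are 19 mm wide; open, the fingers measure 117 mm over their backs; the gripper's body (75 mm by 190 mm) begins 51 mm behind the grasp point.
Start: joints at [-1.004, 0.385, 0.008, 0, -1.194, -0.259], TCP at [0.189, -0.596, 0.241] pointing down, gripper open.
Joint ranges: [-3.14, 3.14], [-1.21, 2.06], [-1.07, 1.41], [-3.16, 2.05], [-2.99, -0.16], [-3.1, 3.1]. Speed limits (rad/s): [2.79, 2.79, 3.14, 3.14, 3.14, 3.14].

INTERFACE

Orientations are given as a 3x3 rotation matrix whose columns are the frame's x, y, z axes.
In Python, from bench import * gives the robot as it stands.
- The arm moves only by the tool play_rows, never from a script. Its argument "targets" is a list that holds one entry, the list of rows, each a list of 7 numbers: the shift along the tool's x, y, z normalised to -1 to 1, where 1 is 0.05 m, then the turn, a rotation vector about the tool's x, y, z normalised to -1 to 1, where 1 is 0.1 rad, then the closure, from -1 (fully open) to 1 (shut). A call has exactly 8 rows; each row shifts and turns the commanded pose from where the row before left it, along the tool's axes as they then stand; what a row does not reach is not made up. A row lasts 1/10 s, in which the tool goes at most 50 mm and 8.59 degrees, less where a joint would pass 70% of its speed; a pose out of reach is approached as far as the arm can. A call with a number of a shift or a turn outside -1 to 1 is refused whole. A call with a gripper value outside its range is refused whole. The fingers move at their own pace and stop on an object; "newtons" is the grip in N (left out, the last holds). Time passes only in rows, so rows that do not move let the fingers close, or fill a call up. It gives the time, the measured TCP pose, the force, the opening and the grip force at its end, in the units of the state.
- sense(): the state, without advancing time (a new reading comes with each control period).
- read_camera(name): name is "side" or "top" or "wrist"; returns a dict with "color" (420x560x3 uint8, red, green, blue), "z_map" (420x560 float32, m along the optical axis (not along the pixel's ray), 0 where there is no reading), "fx", "fy", "cx", "cy" (pixels), "pose" (4x4, takes a point from camera to world coordinates); the wrist camera has in their place "mount" (4x4, takes a point from camera to tool coordinates, whose origin is the TCP and whose axes are the flange's). Camera axes: x right, y up, looking along -z (the intrinsics and any distortion apply to the point x, -y, -z); pixel columns grow to the right and rows downward; lengths in m; the calibration is good to about 2 mm. The wrist camera is an equidistant fisheye: a pixel r from the principal point sees the ray r / f radians off the axis. A picture is of the moment at which its call begins: read the wrist's pose just before it.
- close_job(): hands the job in; it is judged then, once.
Trained networks look in a picture, given as the dict that the camera call returned (one of the last four; its "shot" number tells which), for a name from the list of things; names that differ only in an ending like _2 or _b are one class to them, and where a whole thing is asked for, a point or a joint stands for the part that bears it (a point fixed in the world has none). Each returns a list of dicts, best first, with "confidence" (0 to 1); they miss things now and then, are a little off and sometimes report something else, mostly with a low value. They report only what shows in the picture. A call takes as long as a camera call. They do not tell look-alikes from the thing itself.
- cut_out(label, picture): "pixels" (420x560 bool, what is visible of it) and "position" ([column, row] in pixels, amid what is visible of it).
The state is a dict: "t": time; "q": joint angles; "qvel": joint speeds; "joint_torque": joint torques, N m; "ee_pos": TCP position; "orientation": TCP orientation; "ft_force": force on the tool from outside, world axes, zero at the start; "torque": the same for the moment, N m; "opening": opening from 0.0 (shut) to 1.0 (fully open); "finger_force": force on a finger pad.
Only numpy, scipy, OpenCV 4.12 (cv2) and the standard library are available. Lean on these libraries where they do the work, as an engineer would, in place of code of your own. Each camera call takes 0.05 s, during which the arm holds its last target. There are 200 camera calls.

TASK

Lay the handheld meter on the sloped rest, screen up and keypad end down against the lip, straight and centred on the narrow deck; set it down without dropping it and let go. Then twist the spring-return start switch on the sloped console clockwise all the way to its stop, hold it there for a moment, and let it come fully back to its rest position with the meter still docked. Do not disturb the bottle, the tray or the screwdriver.

Things in the scene. Friction and masses are not known exactly. Their poses are not given: they have to be found in the camera images.
- meter: Loose grey handheld meter, a box 150 x 56 x 28 mm, about 0.3 kg. Origin: centre of its underside. x runs along it towards the screen end (two short steel ports there), y across, z out of its face. Starts flat on the table, face up, screen end away from the robot or to its right (yaw -1.0 to 0.4 rad). Grip it across its 56 mm width.
- meter_screen (a point): Centre of the meter's screen, on its face, 32 mm from the meter's middle towards the screen end.
- rest: Fixed docking rest: dark steel foot plate 150 x 100 x 8 mm (origin: centre of its underside) with slim posts, 34 mm wide, that carry the sloped deck.
- deck: The rest's aluminium deck: 40 mm wide, 120 mm long, tilted 30 degrees, with a lip 12 mm high, 5 mm thick at its lower end. Origin: top surface, mid-width, at the lip's inner face, 55 mm above the table. x up the slope (to the robot's right, yaw -1.5 to -2.1 rad), y across, z square out. Docked, the meter's origin is at x = 75 mm, y = z = 0, axes parallel. Friction may stop it sliding to the lip.
- panel: Sloped panel, 170 x 170 mm, of the fixed grey desk console (165 mm deep, 135 mm high at the back), tilted 35 degrees. Origin: centre of its surface, on the switch's axis, 84 mm above the table. x up the slope (to the robot's right, yaw -1.5 to -2.1 rad), y across, z square out. Rest and stop marks are printed beside the switch.
- knob_grip (a point): Point on the switch's axis 32 mm out from the panel, a good place for the TCP. The switch: a black disc 64 mm across, its top 12 mm out from the panel, with a straight bar grip on it, 70 mm long, 16 mm wide, its top 42 mm out, white line towards its pointer end.
- start_knob (a joint): Angle of the start switch in rad: 0 at rest (bar along the panel's x), 1.05 at its stop. It turns clockwise seen from in front of the panel (about the panel's minus z). A spring drives it back: 0.04 N m at rest, 0.16 N m at the stop; let go, it returns in about half a second.
- bottle: Bystander: white dispenser bottle with a blue cap, 56 mm across, 110 mm high; origin at the centre of its underside. Leave it alone.
- splice_tray: Bystander: open black tray 100 x 90 x 40 mm; origin at the centre of its underside. Leave it alone.
- driver: Bystander: screwdriver with black handle, 170 mm long, lying along its x axis. Leave it alone.
Things that resemble listed ones, but are neither listed nor needed, are in the scene too. Of the things that look like the meter, the middle-sized one is meant. Leave any orange look-alike of the rest alone.

How it is judged:
By the outcome, as a careful person would: the job done as asked, in the order asked, and still so for the second after the job is handed in, with the robot touching nothing.
It also fails if it takes over 72 s, if anything falls off the work surface, if the arm or the gripper's body presses on something with over 40 N, if the wrist force passes 120 N, or if a joint passes its speed limit or range.

## Working session

There is one attempt and no reset: what is moved stays moved. The work goes in short steps, Python scripts to look and compute and a tool call to move; the robot and the scene stay as the last step left them, time stands still between calls to the robot, and variables do not carry over. Pictures are saved under pics/ and viewed, at most 10 in all, crops included, and the job is handed in when it is done.

Besides the shell and the picture viewer there is one more tool, called after "Call:" as a command line: name --argument value ..., lists and objects as JSON in quotes. play_rows: Moves the arm, as the interface text tells. Scaled input: -1 to 1 covers 0.05 m each way for a shift and 0.1 rad each way for a turn. Its arguments: {"type":"object","properties":{"targets":{"type":"array"},"newtons":{"type":"number"}},"required":["targets"]}

```bash
mkdir -p pics; ls; cat > h.py <<'E'
from bench import *
import numpy as np, cv2
def save(p,n): cv2.imwrite('pics/'+n,p['color'][:,:,::-1])
def cloud(p):
    z=p['z_map']; v,u=np.mgrid[0:420,0:560]
    P=np.stack([(u-p['cx'])/p['fx']*z,-(v-p['cy'])/p['fy']*z,-z],-1)
    T=p['pose']; W=P@T[:3,:3].T+T[:3,3]; W[z==0]=np.nan
    return W
E
python3 - <<'E'
from h import *
a=read_camera('top');b=read_camera('side')
save(a,'top0.png');save(b,'side0.png')
np.savez('c0.npz',t=cloud(a),s=cloud(b),tc=a['color'],sc=b['color'])
for p in (a,b):
    W=cloud(p)
    print(p['pose'][:3].round(3).tolist(),{k:p[k] for k in p if k not in('color','z_map','pose')})
    for n in ['meter','rest','deck','panel','start_knob','bottle','splice_tray','driver','meter_screen']:
        for d in cut_out(n,p)[:4]:
            w=W[d['pixels']]; w=w[~np.isnan(w[:,0])]
            print(n,round(d['confidence'],2),np.round(d['position']),d['pixels'].sum(),np.median(w,0).round(3) if len(w) else '')
E
```

```text
pics
[[-0.008, 0.982, -0.189, 0.239], [-1.0, -0.009, -0.009, 0.016], [-0.011, 0.189, 0.982, 1.668]] {'fx': 477.43743765242846, 'fy': 477.43743765242846, 'cx': 285.27095209396424, 'cy': 208.18476127459516, 'shot': 1}
meter 0.94 [401. 280.] 452 [ 0.304 -0.347  0.022]
meter 0.8 [372. 229.] 746 [ 0.483 -0.276  0.029]
meter 0.8 [430. 218.] 1476 [ 0.501 -0.462  0.039]
rest 0.92 [213. 217.] 1187 [0.509 0.278 0.012]
rest 0.75 [210. 283.] 1317 [0.297 0.284 0.012]
rest 0.57 [142. 230.] 1267 [0.477 0.514 0.013]
rest 0.5 [244. 144.] 254 [0.773 0.176 0.076]
deck 0.9 [138. 229.] 447 [0.486 0.52  0.085]
deck 0.71 [207. 282.] 471 [0.307 0.286 0.084]
deck 0.66 [211. 214.] 433 [0.524 0.282 0.083]
deck 0.48 [354. 158.] 819 [ 0.739 -0.218  0.008]
panel 0.96 [298. 213.] 1823 [ 0.532 -0.015  0.099]
start_knob 0.75 [304. 206.] 255 [ 0.543 -0.018  0.105]
bottle 0.54 [245. 143.] 249 [0.772 0.175 0.076]
splice_tray 0.67 [353. 160.] 816 [ 0.739 -0.219  0.008]
driver 0.67 [288. 138.] 177 [0.809 0.012 0.023]
meter_screen 0.98 [398. 278.] 434 [ 0.305 -0.347  0.023]
meter_screen 0.86 [373. 227.] 737 [ 0.483 -0.275
[... 575 characters left out ...]
25. 166.] 854 [ 0.482 -0.259  0.027]
deck 0.89 [260. 298.] 611 [0.523 0.287 0.084]
deck 0.81 [350. 323.] 655 [0.305 0.292 0.085]
deck 0.58 [244. 396.] 879 [0.485 0.524 0.085]
panel 0.98 [290. 211.] 1945 [0.529 0.002 0.103]
panel 0.28 [197. 213.] 296 [0.799 0.023 0.02 ]
start_knob 0.92 [282. 202.] 386 [ 0.546 -0.007  0.105]
bottle 0.8 [178. 252.] 613 [0.775 0.197 0.068]
splice_tray 0.74 [244. 164.] 920 [ 0.735 -0.222  0.016]
splice_tray 0.16 [268. 314.] 2263 [0.507 0.302 0.011]
driver 0.82 [196. 213.] 297 [0.8   0.023 0.02 ]
meter_screen 0.9 [386. 167.] 475 [ 0.302 -0.335  0.021]
meter_screen 0.74 [327. 167.] 828 [ 0.484 -0.259  0.027]
meter_screen 0.71 [328. 129.] 1330 [ 0.503 -0.445  0.038]
```

View pics/top0.png

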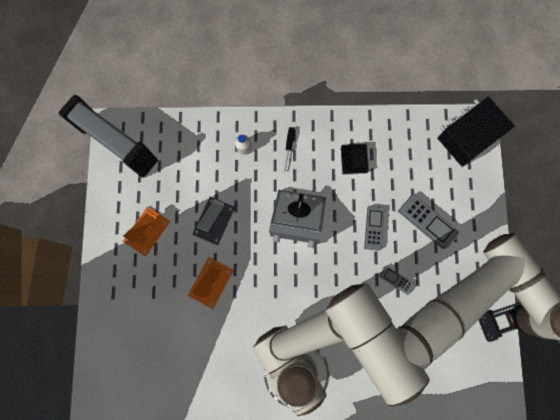

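View pics/side0.png

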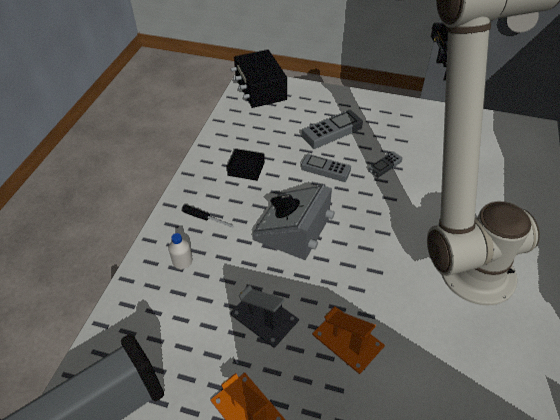

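The top view shows the target meter at (376,227) with its screen end away from the robot. The dark rest is at (213,218) and the console at (298,213). The side view shows the same layout, with the orange rests as decoys. Next I'll fit poses.

```bash
cat > fit.py <<'E'
from h import *
c=np.load('c0.npz')
def near(k,x,y,r):
    W=c[k].reshape(-1,3); C=c[k[0]+'c'].reshape(-1,3)
    m=np.hypot(W[:,0]-x,W[:,1]-y)<r
    return W[m],C[m]
def plane(P,n0,d0,tol):
    n,d=n0,d0
    for t in (tol*2,tol,tol*.7,tol*.7):
        Q=P[abs(P@n-d)<t]; m=Q.mean(0); n2=np.linalg.svd(Q-m)[2][2]; n=n2*np.sign(n2[2]); d=m@n
    return n,d,Q
for k in 'ts':
    print('---',k)
    # table height check
    W=c[k].reshape(-1,3); q=W[(abs(W[:,0]-.6)<.1)&(abs(W[:,1]+.12)<.02)]; print('table z',np.nanmedian(q[:,2]))
    P,_=near(k,.483,-.272,.11); Q=P[(P[:,2]>.018)&(P[:,2]<.04)]
    r=cv2.minAreaRect((Q[:,:2]*1000).astype(np.float32)); print('meter',r,np.median(Q[:,2]),len(Q))
    for nm,x,y,R,tilt,h,rz in (('deck',.52,.283,.09,30,.055,(.05,.13)),('panel',.535,-.01,.13,35,.084,(.035,.14))):
        P,_=near(k,x,y,R); P=P[(P[:,2]>rz[0])&(P[:,2]<rz[1])]
        best=None
        for yaw in np.arange(-2.2,-1.4,.05):
            t=np.radians(tilt); n=np.array([-np.sin(t)*np.cos(yaw),-np.sin(t)*np.sin(yaw),np.cos(t)])
            hst=P@n; bins,e=np.histogram(hst,np.arange(hst.min()-.004,hst.max()+.008,.004)); 
            i=bins.argmax()
            if best is None or bins[i]>best[0]: best=(bins[i],n,e[i]+.002)
        n,d,Q=plane(P,best[1],best[2],.004)
        yaw=np.arctan2(-n[1],-n[0]); print(nm,'tilt',np.degrees(np.arccos(n[2])),'yaw',yaw,len(Q))
        X=np.array([np.cos(yaw)*n[2],np.sin(yaw)*n[2],np.hypot(n[0],n[1])]);Y=np.cross(n,X)
        a=np.c_[Q@X,Q@Y]; r=cv2.minAreaRect((a*1000).astype(np.float32)); print(r, 'ang')
        lo,hi=np.percentile(a,2,axis=0),np.percentile(a,98,axis=0); print('ext',hi-lo)
        u,v=r[0][0]/1000,r[0][1]/1000
        print(' rect centre world',(X*u+Y*v+n*d).round(4), 'zrange',Q[:,2].min(),Q[:,2].max())
        if nm=='panel':
            K=P[(P@n-d>.03)&(P@n-d<.046)]; b=np.c_[K@X,K@Y]; r=cv2.minAreaRect((b*1000).astype(np.float32)); print(' bar',r,len(K)); u,v=r[0][0]/1000,r[0][1]/1000; print(' knob axis on panel',(X*u+Y*v+n*d).round(4))
E
python3 fit.py
```

```text
--- t
table z 0.001523528987440237
meter ((486.72821044921875, -278.15277099609375), (57.12178039550781, 155.048583984375), 83.27227783203125) 0.029196292366454046 704
deck tilt 26.73465977968213 yaw 2.9892272371895303 173
((-384.93658447265625, -360.1654052734375), (43.07517623901367, 127.37261199951172), 78.6022720336914) ang
ext [0.11949967 0.04761574]
 rect centre world [0.5238 0.284  0.0866] zrange 0.05875709838099086 0.11742318078638059
panel tilt 32.799944885055915 yaw -2.2153922968758986 193
((-232.01748657226562, 413.2432556152344), (110.30533599853516, 179.4281768798828), 31.451244354248047) ang
ext [0.15652246 0.14658838]
 rect centre world [0.5329 0.0212 0.0949] zrange 0.04365990403073172 0.13804938902883102
 bar ((-224.67027282714844, 354.4502868652344), (29.62042999267578, 72.44171142578125), 30.184757232666016) 78
 knob axis on panel [0.4822 0.0516 0.0989]
--- s
table z 0.0008301325889349398
meter ((479.4622802734375, -297.6982421875), (119.97023010253906, 155.76834106445312), 78.74324035644531) 0.02860948927560869 678
deck tilt 27.54795472673884 yaw -2.2520778396916787 122
((-455.47320556640625, 229.64553833007812), (43.749290466308594, 114.94721221923828), 19.36223602294922) ang
ext [0.06169695 0.1088965 ]
 rect centre world [0.5256 0.2836 0.0721] zrange 0.052928299545950575 0.09012593986777873
panel tilt 34.412524902872214 yaw -2.073592179943579 330
((-179.6268310546875, 448.99493408203125), (115.90548706054688, 170.29710388183594), 21.726104736328125) ang
ext [0.14604612 0.14914486]
 rect centre world [0.5288 0.0298 0.0922] zrange 0.043276518111921236 0.13487086925856873
 bar ((-177.3363037109375, 400.2975158691406), (39.740989685058594, 77.6340103149414), 24.770824432373047) 219
 knob axis on panel [0.4852 0.0516 0.0935]
```

```bash
cat > fit2.py <<'E'
from h import *
from scipy.optimize import minimize
def frame(x,y,z,yaw,t):
    X=np.array([np.cos(yaw)*np.cos(t),np.sin(yaw)*np.cos(t),np.sin(t)]);Y=np.array([-np.sin(yaw),np.cos(yaw),0]);return np.array([x,y,z]),X,Y,np.cross(X,Y)
def proj(p,W):
    T=p['pose']; c=(W-T[:3,3])@T[:3,:3]
    return np.c_[p['cx']+p['fx']*c[:,0]/-c[:,2],p['cy']+p['fy']*c[:,1]/c[:,2]]
def quad(o,X,Y,Z,x0,x1,w): return np.array([o+X*a+Y*b for a,b in((x0,-w),(x1,-w),(x1,w),(x0,w))])
def soft(q):
    m=np.zeros((420,560),np.uint8); cv2.fillPoly(m,[np.round(q*64).astype(np.int32)],255,cv2.LINE_AA,6); return m/255.
if __name__=='__main__':
    ps=[read_camera('top'),read_camera('side')]
    specs=[('deck',.052*0+.524,.284,.055,30,0,.12,.02,-1.8),('panel',.53,-.0,.084,35,-.085,.085,.085,-1.8),('meter',.486,-.277,.028,0,-.075,.075,.028,-.12)]
    for nm,x,y,z,t,x0,x1,w,yaw0 in specs:
        t=np.radians(t); ms=[];Q=[]
        for p in ps:
            W=cloud(p); best=None
            for d in cut_out(nm,p):
                w_=W[d['pixels']]; m=np.nanmedian(w_,0)
                if np.hypot(m[0]-x,m[1]-y)<.06 and best is None: best=d['pixels']
            if nm=='panel':
                pts=np.argwhere(best)[:,::-1].astype(np.int32); h=np.zeros((420,560),np.uint8); cv2.fillConvexPoly(h,cv2.convexHull(pts),1); best=h>0
            ms.append(best); w_=W[best]; Q.append(w_[~np.isnan(w_[:,0])])
        def cost(v,which=(0,1)):
            f=frame(v[0],v[1],z,v[2],t); c=0
            for i in which:
                s=soft(proj(ps[i],quad(*f,x0,x1,w))); c+=1-np.minimum(s,ms[i]).sum()/np.maximum(s,ms[i]).sum()
                if nm!='meter': c+=20*np.minimum(abs((Q[i]-f[0])@f[3]),.01).mean()
            return c
        for which in ((0,1),(0,),(1,)):
            b=None
            for ya in (yaw0-.2,yaw0,yaw0+.2):
                off=-.052 if nm=='deck' else 0
                s0=[x+np.cos(ya)*off,y+np.sin(ya)*off,ya]
                r=minimize(cost,s0,args=(which,),method='Nelder-Mead',options=dict(initial_simplex=np.array([s0]+[np.array(s0)+d for d in np.diag([.01,.01,.1])]),xatol=1e-4,fatol=1e-4))
                if b is None or r.fun<b.fun:b=r
            print(nm,which,b.x.round(4),round(b.fun,3))
            if which==(0,1): full=b.x
        for p in ps:
            f=frame(full[0],full[1],z,full[2],t)
            p.setdefault('ov',[]).append(proj(p,quad(*f,x0,x1,w)))
            if nm=='panel': p['ov'].append(proj(p,quad(f[0]+f[3]*.042,*f[1:],-.035,.035,.008)))
    out=[]
    for p,(r0,c0,r1,c1) in zip(ps,((170,180,270,400),(120,220,340,360))):
        im=p['color'][:,:,::-1].copy(); im=cv2.resize(im,None,fx=4,fy=4,interpolation=cv2.INTER_CUBIC)
        for q in p['ov']: cv2.polylines(im,[np.round((q+.5)*4).astype(np.int32)],True,(0,0,255),1)
        out.append(im[r0*4:r1*4,c0*4:c1*4])
    cv2.imwrite('pics/ovt.png',cv2.resize(out[0],(800,int(800*out[0].shape[0]/out[0].shape[1]))))
    cv2.imwrite('pics/ovs.png',cv2.resize(out[1],(380,int(380*out[1].shape[0]/out[1].shape[1]))))
E
python3 fit2.py
```

```text
deck (0, 1) [ 0.5675  0.2636 -3.5571] 0.439
deck (0,) [ 0.4822  0.3164 -0.7094] 0.294
deck (1,) [ 0.5688  0.2675 -3.5211] 0.208
panel (0, 1) [ 0.5343 -0.0146 -1.4571] 1.141
panel (0,) [ 0.5348 -0.0135 -1.4479] 0.498
panel (1,) [ 0.5445 -0.0082 -1.6461] 0.632
meter (0, 1) [ 0.4838 -0.2751 -0.11  ] 0.375
meter (0,) [ 0.4844 -0.2763 -0.1244] 0.055
meter (1,) [ 0.4822 -0.2662 -0.1094] 0.183
```

View pics/ovt.png

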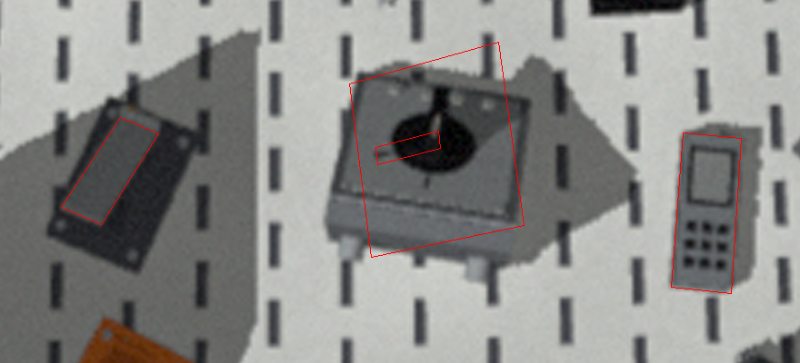

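View pics/ovs.png

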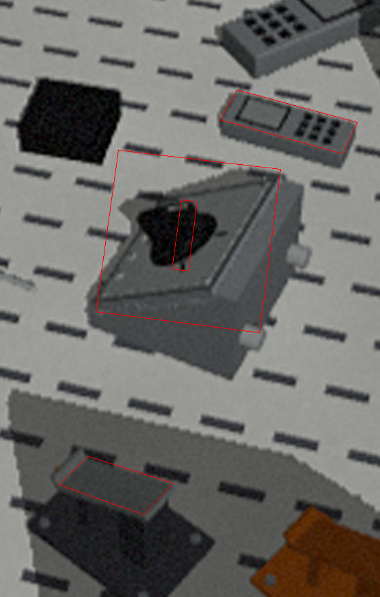

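The overlays fit the meter well, but the console outline is rotated. The deck's long axis, from about (140,118) to (85,222) in the crop, doesn't clearly match the stated yaw. I'll check the slopes in the depth data.

```bash
python3 - <<'E'
from h import *
c=np.load('c0.npz')
for k in 'ts':
    W=c[k].reshape(-1,3)
    for nm,x,y,r,s in (('rest',.52,.283,.09,.02),('console',.535,-.01,.13,.025)):
        print(k,nm,'rows x far->near, cols y left->right, height mm (median)')
        xs=np.arange(x+r,x-r-.001,-s); ys=np.arange(y+r,y-r-.001,-s)
        print('      ',[int(1000*b) for b in ys])
        for a in xs:
            row=[]
            for b in ys:
                m=(abs(W[:,0]-a)<s/2)&(abs(W[:,1]-b)<s/2); row.append(f'{1000*np.median(W[m,2]):4.0f}' if m.sum()>1 else '   .')
            print(int(1000*a),' '.join(row))
E
```

```text
t rest rows x far->near, cols y left->right, height mm (median)
       [373, 353, 332, 312, 292, 272, 252, 232, 212, 192]
610    1    1   -1    1    1    1    1    1    0    2
590    1    0    2    1   11    5    3    1    3    3
570    0    1    1    7   13   61   58    7    5    1
549    2    0    2    9   74   67   27    9    4    1
529   -1    2    4   10   83   75   12    7    0    1
509    1    0    9   97   95   14    7    5   -0    2
489    2    4    9  107  104   25    8    2    1    2
469    1    7    8   12   55    9    7    2    1    1
449   -0   -0    2    6    8   10    3    2    1   -0
429   -1    2    0    1    2    3    2    2    1    1
t console rows x far->near, cols y left->right, height mm (median)
       [120, 95, 69, 44, 19, -5, -30, -55, -80, -105, -130]
665    1    0    2    1    2    1    1    1    1    1    2
640    1    1    1    2    2    1    2    2    1    1    2
615    1    1    1   44   37   12    3    1    2    2    2
590    2    2    2   60   56   55   55   49   48   41    1
565    1    1    5   76   74   87  106   63   61   49    2
539    3    1   
[... 1075 characters left out ...]
120, 95, 69, 44, 19, -5, -30, -55, -80, -105, -130]
665    1    0    1    1    0    1   -0   -0    1   -0    1
640    1    1    1    1    1    0    0    0    0    0    0
615    0    1    4   40   41   37    2    2    1    0    2
590    1    1   21   58   55   56   50   37   47   42    4
565    1   -0   35   74   74   94  112    .   60   56    .
539    1    1   52   93   95  119  134   87   79   73    .
514    1    1   69  110  105  110  106   97   93   88    .
489    0   27   83  125  122  122  118  115  111    .    .
464    1   50   95  129  131  130  130  129  129    .    .
439    0    1    5    6   57   63   71   84  121    .    2
414    1    1    1    0    1   -0    1    3    0    1    1
```

The depth settles it. Both the deck and the panel rise towards the robot, at a yaw of about 2.7 and -3.0, which doesn't match the listed range. I'll trust the measurements and refit from those starting values.

```bash
sed -i "s/('deck',.*-1.8),('panel',.53,-.0,.084,35,-.085,.085,.085,-1.8)/('deck',.524,.284,.055,30,0,.12,.02,2.7),('panel',.53,-.01,.084,35,-.085,.085,.085,-3.0)/; s/ovt.png/ovt2.png/; s/ovs.png/ovs2.png/; s/(yaw0-.2,yaw0,yaw0+.2)/(yaw0-.1,yaw0,yaw0+.1)/" fit2.py
python3 fit2.py; python3 - <<'E'
from h import *
s=sense(); print(s['orientation'].round(3) if hasattr(s['orientation'],'round') else s['orientation'], s['ee_pos'],s['opening'],s['t'])
E
```

```text
[[-0.953 -0.303  0.   ]
 [-0.303  0.953 -0.   ]
 [-0.    -0.    -1.   ]] [ 0.18937702 -0.59560753  0.24126589] 1.0017165049051735 1.6Traceback (most recent call last):
  File "fit2.py", line 23, in <module>
    ms.append(best); w_=W[best]; Q.append(w_[~np.isnan(w_[:,0])])
                                          ~~^^^^^^^^^^^^^^^^^^^^
IndexError: boolean index did not match indexed array along axis 1; size of axis is 420 but size of corresponding boolean axis is 560
```

```bash
python3 -c "
import cv2,numpy as np
a=cv2.imread('pics/ovt2.png');b=cv2.imread('pics/ovs2.png');b=cv2.resize(b,None,fx=.95,fy=.95)
a=cv2.resize(a[:,:560],(450,int(a.shape[0]*450/560)));o=np.zeros((600,800,3),np.uint8);o[:a.shape[0],:450]=a[:600];h,w=b.shape[:2];o[:min(h,600),450:450+min(w,350)]=b[:600,:350];cv2.imwrite('pics/ov2.png',o)"
```

```text
[ WARN:0@0.008] global loadsave.cpp:275 findDecoder imread_('pics/ovt2.png'): can't open/read file: check file path/integrity
[ WARN:0@0.008] global loadsave.cpp:275 findDecoder imread_('pics/ovs2.png'): can't open/read file: check file path/integrity
Traceback (most recent call last):
cv2.error: OpenCV(4.12.0) /io/opencv/modules/imgproc/src/resize.cpp:4208: error: (-215:Assertion failed) !ssize.empty() in function 'resize'
```

```bash
cat > /tmp/e.py <<'E'
s=open('fit2.py').read()
s=s.replace("            for d in cut_out(nm,p):\n","            for d in sum([cut_out(nm,p) for _ in range(3)],[]):\n")
s=s.replace("                ms","                ms").replace("            ms.append(best)","            if best is None: print('miss',nm); best=np.zeros((420,560),bool); best[0,0]=1\n            ms.append(best)")
s=s.replace("best=h>0\n            if","best=h>0\n            if").replace("if nm=='panel':\n                pts","if nm=='panel' and best is not None:\n                pts")
i=s.index("    cv2.imwrite('pics/ovt2")
s=s[:i]+"""    a,b=out; a=cv2.resize(a[:,:620],(450,int(a.shape[0]*450/620))); b=cv2.resize(b,(350,int(350*b.shape[0]/b.shape[1])))
    o=np.zeros((600,800,3),np.uint8); o[:a.shape[0],:450]=a[:600]; o[:min(600,b.shape[0]),450:]=b[:600]; cv2.imwrite('pics/ov2.png',o)
"""
open('fit2.py','w').write(s)
E
python3 /tmp/e.py; python3 fit2.py
```

```text
deck (0, 1) [0.5683 0.2652 2.7397] 0.468
deck (0,) [0.5705 0.2605 2.721 ] 0.175
deck (1,) [0.5674 0.2666 2.7275] 0.21
panel (0, 1) [ 0.5392 -0.012  -3.297 ] 0.339
panel (0,) [ 0.5401 -0.0139 -3.3072] 0.131
panel (1,) [ 0.5398 -0.005  -3.2613] 0.18
meter (0, 1) [ 0.4807 -0.2749 -0.1247] 0.354
meter (0,) [ 0.4845 -0.2762 -0.1151] 0.071
meter (1,) [ 0.48   -0.2601 -0.1333] 0.186
```

View pics/ov2.png

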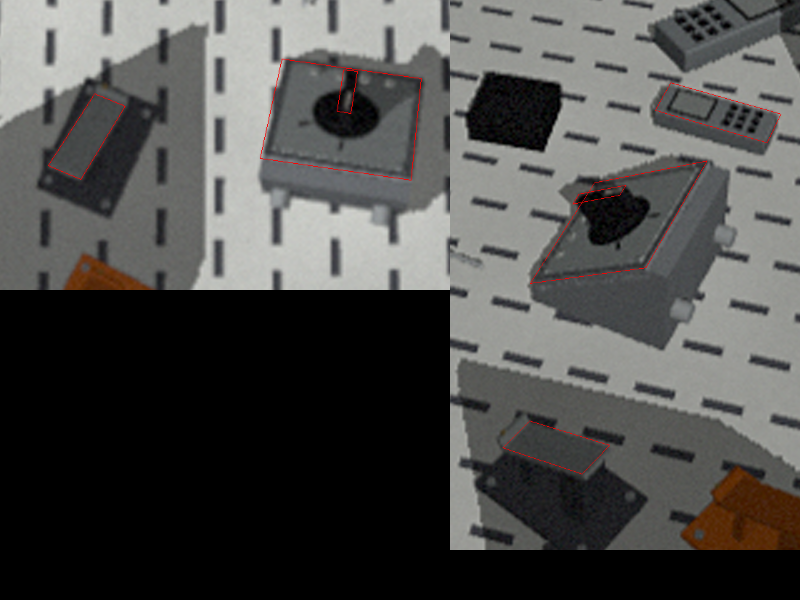

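The corrected outlines now sit on the deck, panel, bar and meter in both views. I'll move above the meter.

Call:
play_rows --targets '[[[-0.63, 0.36, 0, 0, 0, 0, -1], [-0.63, 0.36, 0, 0, 0, 0, -1], [-0.63, 0.36, 0, 0, 0, 0, -1], [-0.63, 0.36, 0, 0, 0, 0, -1], [-0.63, 0.36, 0, 0, 0, 0, -1], [-0.63, 0.36, 0, 0, 0, 0, -1], [-0.63, 0.36, 0, 0, 0, 0, -1], [-0.63, 0.36, 0, 0, 0, 0, -1]]]' --newtons 25

```text
t: 3.4
ee_pos: [0.3868, -0.3808, 0.2415]
orientation: [[-0.953, -0.303, 0.0], [-0.303, 0.953, -0.0], [-0.0, -0.0, -1.0]]
ft_force: [0.0, 0.6, -0.0]
opening: 0.997
finger_force: 0.0
```

Call:
play_rows --targets '[[[-0.63, 0.36, 0.2, 0, 0, 0, -1], [-0.63, 0.36, 0.2, 0, 0, 0, -1], [-0.63, 0.36, 0.2, 0, 0, 0, -1], [-0.63, 0.36, 0.2, 0, 0, 0, -1], [0, 0, 0, 0, 0, 1, -1], [0, 0, 0, 0, 0, 1, -1], [0, 0, 0, 0, 0, 1, -1], [0, 0, 0, 0, 0, 1, -1]]]'

```text
t: 4.2
ee_pos: [0.4843, -0.2751, 0.2013]
orientation: [[-0.995, 0.096, 0.0], [0.096, 0.995, -0.0], [-0.0, -0.0, -1.0]]
ft_force: [0.8, 0.0, 0.1]
opening: 1.005
finger_force: 0.0
```

```bash
cat >> h.py <<'E'
from scipy.spatial.transform import Rotation as Ro
DECK=(np.array([.568,.265,.055]),2.735,np.radians(30)); PANEL=(np.array([.5395,-.012,.084]),2.986,np.radians(35))
def fr(yaw,t):
    X=np.array([np.cos(yaw)*np.cos(t),np.sin(yaw)*np.cos(t),np.sin(t)]);Y=np.array([-np.sin(yaw),np.cos(yaw),0]);return np.c_[X,Y,np.cross(X,Y)]
def tool(F): return np.c_[-F[:,0],F[:,1],-F[:,2]]
def go(pos,R):
    s=sense(); C=np.array(s['orientation']); d=np.array(pos)-s['ee_pos']
    print('shift units(tool)',(C.T@d/.05).round(2),'world mm',(d*1000).round(1),'turn units',(Ro.from_matrix(C.T@R).as_rotvec()/.1).round(2))
def wcloud(p,s):
    v,u=np.mgrid[0:420,0:560]; a=(u-p['cx'])/p['fx'];b=(v-p['cy'])/p['fy'];r=np.hypot(a,b)+1e-9
    z=p['z_map']; k=np.tan(np.minimum(r,1.5))/r*z
    P=np.stack([a*k,-b*k,-z],-1); M=p['mount']; T=P@M[:3,:3].T+M[:3,3]
    W=T@np.array(s['orientation']).T+np.array(s['ee_pos']); W[z==0]=np.nan; return W
E
python3 - <<'E'
from h import *
s=sense(); p=read_camera('wrist'); W=wcloud(p,s); save(p,'w1.png')
print({k:np.round(p[k],3).tolist() for k in ('fx','fy','cx','cy','mount')},s['ee_pos'],s['q'],s['t'])
m=(np.hypot(W[:,:,0]-.485,W[:,:,1]+.277)<.1)&(W[:,:,2]>.018)&(W[:,:,2]<.04)
Q=W[m]; print(cv2.minAreaRect((Q[:,:2]*1000).astype(np.float32)),np.median(Q[:,2]),len(Q))
for d in cut_out('meter',p): w=W[d['pixels']]; print(d['confidence'],np.nanmedian(w,0).round(3),cv2.minAreaRect((w[(w[:,2]>.02)][:,:2]*1000).astype(np.float32)))
go([.4845,-.2765,.024],tool(fr(-.117,0)))
E
```

```text
{'fx': 325.192, 'fy': 325.192, 'cx': 276.412, 'cy': 210.23, 'mount': [[-0.001, 0.962, 0.274, 0.076], [1.0, 0.001, 0.0, 0.001], [0.0, 0.274, -0.962, -0.143], [0.0, 0.0, 0.0, 1.0]]} [ 0.48433182 -0.27507592  0.20127346] [-2.25511851e-01  3.02390339e-01 -2.21044430e-01  4.72798191e-05
 -1.04729169e+00 -1.44123156e+00] 4.2
((486.4600524902344, -274.9762878417969), (56.506771087646484, 153.9613800048828), 83.7330551147461) 0.027804437308003208 7846
0.97 [ 0.309 -0.34   0.021] ((304.5638732910156, -345.28582763671875), (114.80852508544922, 43.089561462402344), 56.22088623046875)
0.69 [ 0.486 -0.464  0.038] ((487.2061462402344, -445.4731750488281), (234.94215393066406, 131.4994354248047), 80.29951477050781)
0.65 [ 0.478 -0.274  0.028] ((484.1199645996094, -274.71929931640625), (56.506771087646484, 149.23623657226562), 83.7330551147461)
shift units(tool) [-0.01 -0.03  3.55] world mm [   0.3   -1.3 -177.3] turn units [-0.    0.    0.25]
```

View pics/w1.png

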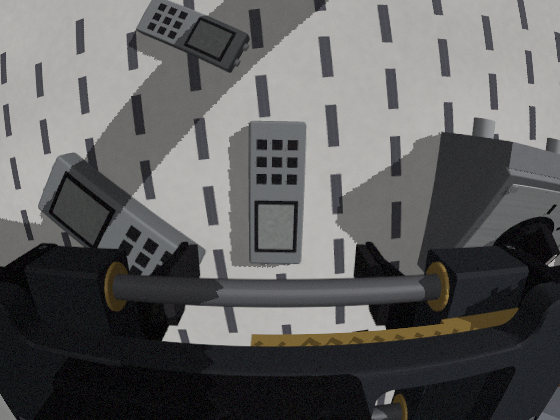

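The wrist view shows the meter face-up at (277,190), between the fingers and with its screen end at the bottom. Position agrees to about 1 mm. I'll descend and grip it.

Call:
play_rows --targets '[[[0, 0, 0.6, 0, 0, 0.2, -1], [0, 0, 0.6, 0, 0, 0, -1], [0, 0, 0.6, 0, 0, 0, -1], [0, 0, 0.6, 0, 0, 0, -1], [0, 0, 0.6, 0, 0, 0, -1], [0, 0, 0.35, 0, 0, 0, -1], [0, 0, 0.2, 0, 0, 0, -1], [0, 0, 0, 0, 0, 0, -1]]]'

```text
t: 5.1
ee_pos: [0.4835, -0.2751, 0.0226]
orientation: [[-0.994, 0.111, -0.002], [0.111, 0.994, 0.001], [0.002, 0.0, -1.0]]
ft_force: [0.2, 0.1, 0.3]
opening: 1.001
finger_force: 0.0
```

Call:
play_rows --targets '[[[0, 0, 0, 0, 0, 0, 1], [0, 0, 0, 0, 0, 0, 1], [0, 0, 0, 0, 0, 0, 1], [0, 0, 0, 0, 0, 0, 1], [0, 0, 0, 0, 0, 0, 1], [0, 0, 0, 0, 0, 0, 1], [0, 0, 0, 0, 0, 0, 1], [0, 0, 0, 0, 0, 0, 1]]]' --newtons 25

```text
t: 5.9
ee_pos: [0.4844, -0.2753, 0.0243]
orientation: [[-0.994, 0.112, 0.001], [0.112, 0.994, -0.0], [-0.001, -0.0, -1.0]]
ft_force: [-0.7, 1.3, 5.9]
opening: 0.643
finger_force: 25.0
```

Call:
play_rows --targets '[[[0, 0, -0.2, 0, 0, 0, 1], [0, 0, -0.4, 0, 0, 0, 1], [0, 0, -0.6, 0, 0, 0, 1], [0, 0, -0.7, 0, 0, 0, 1], [0, 0, -0.7, 0, 0, 0, 1], [0, 0, -0.7, 0, 0, 0, 1], [0, 0, -0.7, 0, 0, 0, 1], [0, 0, -0.5, 0, 0, 0, 1]]]'

```text
t: 6.7
ee_pos: [0.484, -0.2752, 0.251]
orientation: [[-0.994, 0.112, 0.002], [0.112, 0.994, -0.0], [-0.002, -0.0, -1.0]]
ft_force: [0.3, -0.6, -2.6]
opening: 0.642
finger_force: 25.0
```

```bash
python3 - <<'E'
from h import *
s=sense();print(s['q'].round(2) if hasattr(s['q'],'round') else s['q'],s['opening'])
o,yaw,t=DECK;F=fr(yaw,t); go(o+F[:,0]*.085+F[:,2]*.125,tool(F)); print(o+F[:,0]*.085+F[:,2]*.125)
go(o+F[:,0]*.085+F[:,2]*.125,tool(fr(yaw,0)))
E
```

```text
[-0.23  0.26 -0.15 -0.   -1.16 -1.46] 0.6419231106782897
shift units(tool) [-0.24 10.99  0.91] world mm [ 73.8 544.6 -45.3] turn units [ -7.41  -1.09 -27.57]
[0.55779377 0.26939466 0.20575318]
shift units(tool) [-0.24 10.99  0.91] world mm [ 73.8 544.6 -45.3] turn units [ -0.03   0.   -28.47]
```

Call:
play_rows --targets '[[[0, 0.5, 0, 0, 0, 0, 1], [0, 0.8, 0, 0, 0, 0, 1], [0, 0.8, 0, 0, 0, 0, 1], [0, 0.8, 0, 0, 0, 0, 1], [0, 0.8, 0, 0, 0, 0, 1], [0, 0.8, 0, 0, 0, 0, 1], [0, 0.8, 0, 0, 0, 0, 1], [0, 0.8, 0, 0, 0, 0, 1]]]'

```text
t: 7.5
ee_pos: [0.5174, 0.0294, 0.2483]
orientation: [[-0.994, 0.112, -0.002], [0.112, 0.994, 0.0], [0.002, -0.0, -1.0]]
ft_force: [0.5, -0.1, -1.8]
opening: 0.644
finger_force: 25.0
```

Call:
play_rows --targets '[[[0, 0.8, 0, 0, 0, 0, 1], [0, 0.8, 0, 0, 0, 0, 1], [0, 0.8, 0, 0, 0, 0, 1], [0, 0.8, 0, 0, 0, 0, 1], [0, 0.8, 0, 0, 0, 0, 1], [0, 0.6, 0, 0, 0, 0, 1], [-0.24, 0.29, 0, 0, 0, -0.5, 1], [0, 0, 0, 0, 0, -1, 1]]]'

```text
t: 8.3
ee_pos: [0.5578, 0.2715, 0.2471]
orientation: [[-0.999, -0.043, -0.002], [-0.043, 0.999, -0.001], [0.002, -0.001, -1.0]]
ft_force: [-2.0, -0.3, -3.3]
opening: 0.639
finger_force: 25.0
```

Call:
play_rows --targets '[[[0, 0, 0, 0, 0, -1, 1], [0, 0, 0, 0, 0, -1, 1], [0, 0, 0, 0, 0, -1, 1], [0, 0, 0, 0, 0, -1, 1], [0, 0, 0, 0, 0, -1, 1], [0, 0, 0, 0, 0, -1, 1], [0, 0, 0, 0, 0, -1, 1], [0, 0, 0, 0, 0, -1, 1]]]'

```text
t: 9.1
ee_pos: [0.5568, 0.2691, 0.2478]
orientation: [[-0.666, -0.746, -0.002], [-0.746, 0.666, -0.001], [0.002, 0.001, -1.0]]
ft_force: [-0.2, 0.1, -2.7]
opening: 0.645
finger_force: 25.0
```

Call:
play_rows --targets '[[[0, 0, 0, 0, 0, -1, 1], [0, 0, 0, 0, 0, -1, 1], [0, 0, 0, 0, 0, -1, 1], [0, 0, 0, 0, 0, -1, 1], [0, 0, 0, 0, 0, -1, 1], [0, 0, 0, 0, 0, -1, 1], [0, 0, 0, 0, 0, -1, 1], [0, 0, 0, 0, 0, -1, 1]]]'

```text
t: 9.9
ee_pos: [0.5568, 0.2691, 0.2478]
orientation: [[0.071, -0.997, -0.002], [-0.997, -0.071, -0.001], [0.001, 0.002, -1.0]]
ft_force: [0.0, -0.6, -2.6]
opening: 0.64
finger_force: 25.0
```

Call:
play_rows --targets '[[[0, 0, 0, 0, 0, -1, 1], [0, 0, 0, 0, 0, -1, 1], [0, 0, 0, 0, 0, -1, 1], [0, 0, 0, 0, 0, -1, 1], [0, 0, 0, 0, 0, -1, 1], [0, 0, 0, 0, 0, -1, 1], [0, 0, 0, 0, 0, -1, 1], [0, 0, 0, 0, 0, -1, 1]]]'

```text
t: 10.7
ee_pos: [0.5568, 0.2691, 0.2478]
orientation: [[0.765, -0.644, -0.002], [-0.644, -0.765, -0.001], [-0.001, 0.002, -1.0]]
ft_force: [-1.0, -0.6, -2.5]
opening: 0.642
finger_force: 25.0
```

Call:
play_rows --targets '[[[0, 0, 0, 0, 0, -1, 1], [0, 0, 0, 0, 0, -1, 1], [0, 0, 0, 0, 0, -1, 1], [0, 0, 0, 0, -1, 0, 1], [0, 0, 0, 0, -1, 0, 1], [0, 0, 0, 0, -1, 0, 1], [0, 0, 0, 0, -1, 0, 1], [0, 0, 0, 0, -1, 0, 1]]]'

```text
t: 11.5
ee_pos: [0.5575, 0.2695, 0.2486]
orientation: [[0.805, -0.393, -0.445], [-0.344, -0.92, 0.19], [-0.483, -0.0, -0.875]]
ft_force: [0.3, 0.3, -3.1]
opening: 0.641
finger_force: 25.0
```

```bash
python3 - <<'E'
from h import *
s=sense();print(s['q'],s['opening'],s['t'])
o,yaw,t=DECK;F=fr(yaw,t); go(o+F[:,0]*.083+F[:,2]*.10,tool(F))
s=sense(); p=read_camera('wrist'); save(p,'w2.png'); W=wcloud(p,s); np.savez('w2.npz',W=W,c=p['color'])
L=(W-o)@F; 
# points on deck plane
m=(abs(L[...,2])<.006)&(L[...,0]>-.02)&(L[...,0]<.14)&(abs(L[...,1])<.05); print(m.sum())
a=L[m]; print(a.min(0),a.max(0),np.median(a,0))
for d in cut_out('deck',p)[:3]:
    a=L[d['pixels']]; a=a[~np.isnan(a[:,0])]; print(d['confidence'],d['position'],np.percentile(a,[2,50,98],axis=0).round(3).tolist())
E
```

```text
[ 0.51039403  0.559753    0.37326438 -0.39633081 -1.6987826   0.66876489] 0.6413955413102622 11.5
shift units(tool) [ 0.45 -0.    1.25] world mm [ -9.6   4.2 -65.5] turn units [ 0.01 -0.19  0.03]
1378
[ 0.00017498 -0.02072417 -0.00316496] [0.02995403 0.01857143 0.00581596] [ 0.01481633 -0.00106752 -0.00061774]
0.87 [273.6, 101.2] [[-0.004, -0.02, -0.002], [0.011, -0.001, -0.0], [0.029, 0.018, 0.013]]
0.63 [346.4, 236.8] [[0.095, 0.035, -0.164], [0.176, 0.091, -0.1], [0.294, 0.11, 0.145]]
0.62 [121.1, 217.4] [[0.105, -0.221, -0.071], [0.143, -0.199, -0.063], [0.183, -0.177, -0.051]]
```

View pics/w2.png

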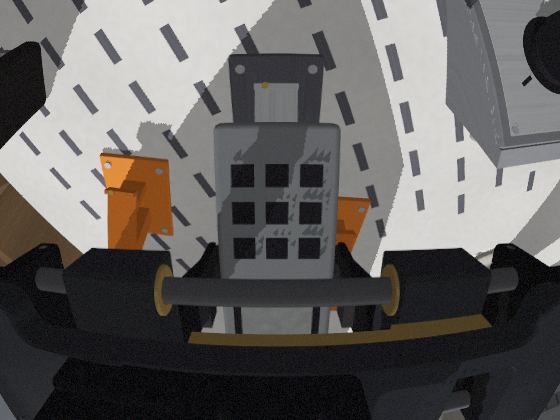

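The wrist view shows the meter over the rest with its keypad end towards the lip, and the deck strip at (276,101), centred. I'll check where the meter sits in the hand and the deck's exact offset.

```bash
python3 - <<'E'
from h import *
W=np.load('w2.npz')['W']; s=sense(); C=np.array(s['orientation']); T=(W-s['ee_pos'])@C
m=(abs(T[...,2]+.004)<.004)&(abs(T[...,1])<.026)&(T[...,0]>.02)&(T[...,0]<.12)
a=T[m]; print('face z',np.median(a[:,2]),'end x',np.percentile(a[:,0],[98,99.5,100]))
m=(abs(T[...,2]+.004)<.006)&(abs(T[...,1])<.04)&(T[...,0]>.03)&(T[...,0]<.12); a=T[m]
for x in (.04,.05,.06,.07): b=a[abs(a[:,0]-x)<.004]; print(x,b[:,1].min(),b[:,1].max(),np.median(b[:,2]))
o,yaw,t=DECK;F=fr(yaw,t);L=(W-o)@F
m=(abs(L[...,2])<.006)&(L[...,0]>-.0)&(L[...,0]<.14)&(abs(L[...,1])<.05); a=L[m]
for x in (.005,.01,.015,.02,.025): b=a[abs(a[:,0]-x)<.003]; print('deck',x,np.percentile(b[:,1],[1,99]),np.median(b[:,2]))
E
```

```text
face z -0.0047538719848697515 end x [0.07022349 0.07100506 0.0712864 ]
0.04 -0.02930231860356731 0.02654873787522854 -0.004624686626802302
0.05 -0.02951495525261971 0.026652504469743973 -0.005276613385313332
0.06 -0.02933636378802412 0.026172291937834248 -0.004547935349697051
0.07 -0.029493470547552022 0.026327675477962102 -0.003998980320536046
deck 0.005 [-0.02063242  0.01843011] -0.0006950885960987029
deck 0.01 [-0.02061973  0.01840239] -0.0005380028915714167
deck 0.015 [-0.02055546  0.01842929] -0.0005134096096178914
deck 0.02 [-0.02059956  0.01799193] -0.0007135875254953771
deck 0.025 [-0.02060707  0.01760718] -0.0006822542525322082
```

Call:
play_rows --targets '[[[0.13, 0, 0.4, 0, 0, 0, 1], [0.13, 0, 0.5, 0, 0, 0, 1], [0.13, 0, 0.5, 0, 0, 0, 1], [0.14, 0, 0.5, 0, 0, 0, 1], [0, 0, 0.3, 0, 0, 0, 1], [0, 0, 0.2, 0, 0, 0, 1], [0, 0, 0.1, 0, -0.19, 0, 1], [0, 0, 0, 0, 0, 0, 1]]]'

```text
t: 12.4
ee_pos: [0.5238, 0.2839, 0.1262]
orientation: [[0.798, -0.393, -0.456], [-0.341, -0.92, 0.195], [-0.496, 0.0, -0.868]]
ft_force: [-0.0, 0.4, -2.1]
opening: 0.643
finger_force: 25.0
```

```bash
cat > rep.py <<'E'
from h import *
o,yaw,t=DECK;F=fr(yaw,t); s=sense(); C=np.array(s['orientation'])
print('tcp in deck mm',((s['ee_pos']-o)@F*1000).round(1),'force deck',(np.array(s['ft_force'])@F).round(1),s['t'],'open',round(s['opening'],3))
go(o+F[:,0]*.079+F[:,2]*.0243,tool(F))
E
python3 rep.py
```

```text
tcp in deck mm [77.2  0.1 37.6] force deck [-0.9 -0.3 -1.9] 12.4 open 0.643
shift units(tool) [-0.04 -0.    0.27] world mm [ -7.5   3.3 -10.6] turn units [ 0.02 -0.04  0.03]
```

Call:
play_rows --targets '[[[-0.04, 0, 0.1, 0, -0.04, 0, 1], [0, 0, 0.08, 0, 0, 0, 1], [0, 0, 0.04, 0, 0, 0, 1], [0, 0, 0.02, 0, 0, 0, 1], [0, 0, 0.02, 0, 0, 0, 1], [0, 0, 0, 0, 0, 0, 1], [0, 0, 0, 0, 0, 0, 1], [0, 0, 0, 0, 0, 0, 1]]]'

```text
t: 13.2
ee_pos: [0.5165, 0.2871, 0.1162]
orientation: [[0.797, -0.393, -0.459], [-0.34, -0.92, 0.196], [-0.499, -0.0, -0.866]]
ft_force: [-0.1, -0.5, -2.4]
opening: 0.641
finger_force: 25.0
```

```bash
python3 rep.py
```

```text
tcp in deck mm [79.2  0.1 24.9] force deck [-1.3  0.5 -2. ] 13.2 open 0.641
shift units(tool) [ 0.   -0.    0.01] world mm [-0.1  0.1 -0.6] turn units [ 0.01 -0.01  0.02]
```

Call:
play_rows --targets '[[[0.02, 0, 0, 0, 0, 0, 1], [0.02, 0, 0, 0, 0, 0, 1], [0.02, 0, 0, 0, 0, 0, 1], [0.01, 0, 0, 0, 0, 0, 1], [0.01, 0, 0, 0, 0, 0, 1], [0, 0, 0, 0, 0, 0, 1], [0, 0, 0, 0, 0, 0, 1], [0, 0, 0, 0, 0, 0, 1]]]'

```text
t: 14.0
ee_pos: [0.5195, 0.2858, 0.1141]
orientation: [[0.797, -0.393, -0.459], [-0.34, -0.92, 0.196], [-0.499, -0.0, -0.866]]
ft_force: [-0.4, 0.3, -2.0]
opening: 0.644
finger_force: 25.0
```

```bash
python3 rep.py
```

```text
tcp in deck mm [75.2  0.1 24.8] force deck [-0.6 -0.1 -2. ] 14.0 open 0.644
shift units(tool) [-0.08 -0.    0.01] world mm [-3.2  1.5  1.4] turn units [ 0.01 -0.01  0.02]
```

No contact yet, so I'll keep nudging.

Call:
play_rows --targets '[[[0.01, 0, 0, 0, 0, 0, 1], [0.01, 0, 0, 0, 0, 0, 1], [0.01, 0, 0, 0, 0, 0, 1], [0.01, 0, 0, 0, 0, 0, 1], [0.01, 0, 0, 0, 0, 0, 1], [0.0, 0, 0, 0, 0, 0, 1], [0, 0, 0, 0, 0, 0, 1], [0, 0, 0, 0, 0, 0, 1]]]'

```text
t: 14.8
ee_pos: [0.5206, 0.2853, 0.1135]
orientation: [[0.796, -0.392, -0.461], [-0.339, -0.92, 0.196], [-0.501, 0.0, -0.865]]
ft_force: [-4.1, 2.4, 1.8]
opening: 0.64
finger_force: 25.0
```

```bash
python3 rep.py
```

```text
tcp in deck mm [73.9  0.1 24.9] force deck [ 5.  -0.6 -0.8] 14.8 open 0.64
shift units(tool) [-0.1  -0.    0.01] world mm [-4.3  2.   2.1] turn units [0.02 0.01 0.03]
```

The meter touches the lip. Now I'll lower it onto the deck.

Call:
play_rows --targets '[[[0, 0, 0.01, 0, 0, 0, 1], [0, 0, 0.01, 0, 0, 0, 1], [0, 0, 0.01, 0, 0, 0, 1], [0, 0, 0, 0, 0, 0, 1], [0, 0, 0, 0, 0, 0, 1], [0, 0, 0, 0, 0, 0, 1], [0, 0, 0, 0, 0, 0, 1], [0, 0, 0, 0, 0, 0, 1]]]'

```text
t: 15.6
ee_pos: [0.5205, 0.2853, 0.1133]
orientation: [[0.797, -0.392, -0.46], [-0.339, -0.92, 0.196], [-0.5, -0.0, -0.866]]
ft_force: [-3.8, 1.2, 8.6]
opening: 0.641
finger_force: 25.0
```

```bash
python3 rep.py
```

```text
tcp in deck mm [73.9  0.1 24.6] force deck [7.7 0.4 5.5] 15.6 open 0.641
shift units(tool) [-0.1  -0.    0.01] world mm [-4.2  1.9  2.3] turn units [0.02 0.   0.04]
```

Deck contact is confirmed at about 7 N. I'll release and back off along the normal.

Call:
play_rows --targets '[[[0, 0, 0, 0, 0, 0, -0.5], [0, 0, 0, 0, 0, 0, -0.8], [0, 0, 0, 0, 0, 0, -1], [0, 0, 0, 0, 0, 0, -1], [0, 0, 0, 0, 0, 0, -1], [0, 0, 0, 0, 0, 0, -1], [0, 0, -0.1, 0, 0, 0, -1], [0, 0, -0.2, 0, 0, 0, -1]]]'

```text
t: 16.4
ee_pos: [0.5275, 0.2821, 0.1244]
orientation: [[0.796, -0.393, -0.461], [-0.341, -0.92, 0.195], [-0.5, 0.001, -0.866]]
ft_force: [-0.7, 0.6, 0.9]
opening: 0.996
finger_force: 0.0
```

Call:
play_rows --targets '[[[0, 0, -0.4, 0, 0, 0, -1], [0, 0, -0.5, 0, 0, 0, -1], [0, 0, -0.5, 0, 0, 0, -1], [0, 0, -0.5, 0, 0, 0, -1], [0, 0, -0.5, 0, 0, 0, -1], [0, 0, -0.4, 0, 0, 0, -1], [0, 0, -0.2, 0, 0, 0, -1], [0, 0, 0, 0, 0, 0, -1]]]'

```text
t: 17.2
ee_pos: [0.5976, 0.2525, 0.256]
orientation: [[0.798, -0.394, -0.456], [-0.34, -0.919, 0.198], [-0.497, -0.002, -0.868]]
ft_force: [0.8, -0.2, 0.8]
opening: 0.998
finger_force: 0.0
```

```bash
python3 - <<'E'
from h import *
s=sense(); p=read_camera('wrist'); save(p,'w3.png'); W=wcloud(p,s)
o,yaw,t=DECK;F=fr(yaw,t);L=(W-o)@F
m=(abs(L[...,2]-.028)<.005)&(L[...,0]>-.03)&(L[...,0]<.2)&(abs(L[...,1])<.06); a=L[m]
print(cv2.minAreaRect((a[:,:2]*1000).astype(np.float32)),np.percentile(a,[.5,50,99.5],axis=0).round(4).tolist())
A=np.c_[a[:,:2],np.ones(len(a))]; print('tilt of face',np.linalg.lstsq(A,a[:,2],rcond=None)[0])
print(s['q'],s['t'],s['opening'])
o,yaw,t=PANEL;F=fr(yaw,t); go(o+F[:,2]*.13,tool(F))
L=(W-o)@F; m=(abs(L[...,2])<.012)&(abs(L[...,:2]).max(-1)<.085); a=L[m]; print('panel pts',len(a),np.median(a[:,2]) if len(a) else '')
E
```

```text
((74.72032165527344, -0.6904430389404297), (148.93833923339844, 56.617591857910156), 0.10750343650579453) [[0.0004, -0.0283, 0.0245], [0.0683, -0.0006, 0.0279], [0.1481, 0.0272, 0.0304]]
tilt of face [ 4.82895769e-03 -1.47590022e-05  2.75982480e-02]
[ 0.45855712  0.62250574  0.4981007  -0.3984797  -1.78396449  0.69006849] 17.2 0.997556709278427
shift units(tool) [ 2.78  4.95 -0.13] world mm [  16.4 -276.3  -64.2] turn units [-1.34 -0.88 -2.09]
panel pts 13089 0.0009139546926508038
```

View pics/w3.png

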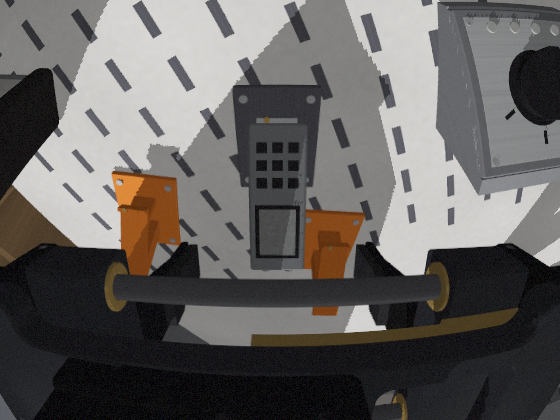

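The wrist view shows the meter docked against the lip at (277,195), measured at x 74.7 mm, y -0.7 mm and yaw 0.1°. Next is the switch.

Call:
play_rows --targets '[[[0.3, 0.5, 0, 0, 0, 0, -1], [0.4, 0.75, 0, 0, 0, 0, -1], [0.4, 0.75, -0.02, 0, 0, 0, -1], [0.4, 0.75, -0.02, 0, 0, 0, -1], [0.4, 0.75, -0.02, 0, 0, 0, -1], [0.4, 0.75, -0.02, 0, 0, 0, -1], [0.3, 0.5, -0.05, 0, 0, 0, -1], [0.18, 0.2, 0, 0, 0, 0, -1]]]'

```text
t: 18.05
ee_pos: [0.612, -0.0257, 0.1891]
orientation: [[0.794, -0.395, -0.462], [-0.343, -0.919, 0.197], [-0.502, 0.002, -0.865]]
ft_force: [0.0, 0.4, -0.1]
opening: 1.004
finger_force: 0.0
```

Call:
play_rows --targets '[[[0, 0, 0, -0.45, -0.3, -0.7, -1], [0, 0, 0, -0.45, -0.3, -0.7, -1], [0, 0, 0, -0.45, -0.3, -0.7, -1], [0, 0, 0, 0, 0, 0, -1], [0, 0, 0, 0, 0, 0, -1], [0, 0, 0, 0, 0, 0, -1], [0, 0, 0, 0, 0, 0, -1], [0, 0, 0, 0, 0, 0, -1]]]'

```text
t: 18.85
ee_pos: [0.613, -0.0236, 0.1912]
orientation: [[0.808, -0.154, -0.568], [-0.127, -0.988, 0.088], [-0.575, 0.0, -0.818]]
ft_force: [0.7, 0.9, 0.4]
opening: 0.998
finger_force: 0.0
```

```bash
python3 - <<'E'
from h import *
s=sense(); p=read_camera('wrist'); save(p,'w4.png'); W=wcloud(p,s)
o,yaw,t=PANEL;F=fr(yaw,t);L=(W-o)@F
print(s['q'],s['t']); go(o+F[:,2]*.035,tool(F)); print('tcp panel mm',((s['ee_pos']-o)@F*1000).round(1))
m=(abs(L[...,2])<.008)&(abs(L[...,:2]).max(-1)<.1); a=L[m]
A=np.c_[a[:,:2],np.ones(len(a))]; print('panel plane',np.linalg.lstsq(A,a[:,2],rcond=None)[0].round(4), np.percentile(a,[.5,99.5],axis=0).round(4).tolist())
m=(L[...,2]>.036)&(L[...,2]<.05)&(np.hypot(L[...,0],L[...,1])<.05); a=L[m]; print('bar',len(a),cv2.minAreaRect((a[:,:2]*1000).astype(np.float32)),np.median(a[:,2]))
m=(abs(L[...,2]-.012)<.004)&(np.hypot(L[...,0],L[...,1])<.05); a=L[m]; print('disc',len(a),cv2.minEnclosingCircle((a[:,:2]*1000).astype(np.float32)))
E
```

```text
[ 0.14058597  0.71601358  0.39295706 -0.17410881 -1.8358631   1.28025105] 18.85
shift units(tool) [ 0.01 -0.    1.91] world mm [-53.7   8.5 -78.4] turn units [0.01 0.02 0.  ]
tcp panel mm [5.000e-01 1.000e-01 1.305e+02]
panel plane [ 0.0056 -0.0109  0.0008] [[-0.0872, -0.0825, -0.007], [0.0692, 0.0843, 0.0045]]
bar 1861 ((-1.1799049377441406, 1.1272296905517578), (16.04878044128418, 69.66001892089844), 88.86775207519531) 0.041788047489421935
disc 2810 ((-2.6856305599212646, 0.6630662083625793), 33.65840148925781)
```

View pics/w4.png

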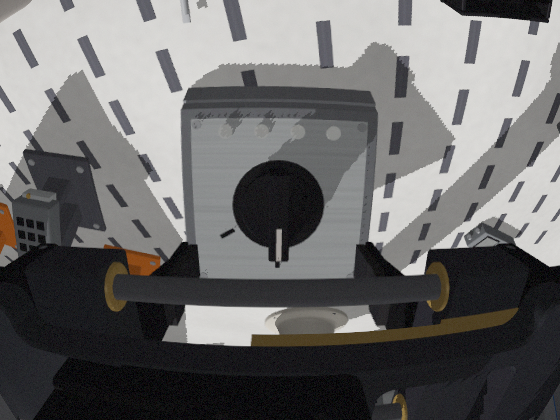

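The wrist view shows the switch at (278,205) with its pointer at the rest mark (277,265); the stop mark is at (227,233), clockwise. I'll descend on the axis and close on the bar.

Call:
play_rows --targets '[[[0.02, 0.04, 0.4, 0, 0, 0.2, -1], [0, 0, 0.4, 0, 0, 0, -1], [0, 0, 0.4, 0, 0, 0, -1], [0, 0, 0.3, 0, 0, 0, -1], [0, 0, 0.2, 0, 0, 0, -1], [0, 0, 0.1, 0, 0, 0, -1], [0, 0, 0.1, 0, 0, 0, -1], [0, 0, 0, 0, 0, 0, -1]]]'

```text
t: 19.7
ee_pos: [0.5595, -0.0171, 0.1123]
orientation: [[0.805, -0.17, -0.569], [-0.146, -0.985, 0.088], [-0.576, 0.012, -0.818]]
ft_force: [0.2, -0.4, -0.3]
opening: 0.998
finger_force: 0.0
```

Call:
play_rows --targets '[[[0, 0, 0, 0, 0, 0, 1], [0, 0, 0, 0, 0, 0, 1], [0, 0, 0, 0, 0, 0, 1], [0, 0, 0, 0, 0, 0, 1], [0, 0, 0, 0, 0, 0, 1], [0, 0, 0, 0, 0, 0, 1], [0, 0, 0, 0, 0, 0, 1], [0, 0, 0, 0, 0, 0, 1]]]' --newtons 20

```text
t: 20.5
ee_pos: [0.5595, -0.0172, 0.1124]
orientation: [[0.805, -0.17, -0.569], [-0.146, -0.985, 0.088], [-0.576, 0.012, -0.818]]
ft_force: [-0.7, 0.1, -0.4]
opening: 0.354
finger_force: 0.0
```

```bash
cat > rep2.py <<'E'
from h import *
o,yaw,t=PANEL;F=fr(yaw,t); s=sense(); C=np.array(s['orientation'])
print('tcp panel mm',((s['ee_pos']-o)@F*1000).round(1),'F',(np.array(s['ft_force'])@F).round(1),'M',(np.array(s['torque'])@F).round(2),s['t'],'open mm',round(s['opening']*87,1),'q6',s['q'][5])
print('turn from rest',Ro.from_matrix(tool(F).T@C).as_rotvec().round(3))
E
python3 rep2.py
```

```text
tcp panel mm [-0.6  2.  35.1] F [ 0.3  0.  -0.7] M [ 0.13  1.08 -0.02] 20.5 open mm 30.8 q6 1.2838300312086481
turn from rest [-0.001 -0.003  0.019]
```

Call:
play_rows --targets '[[[0, 0, 0, 0, 0, 0, 1], [0, 0, 0, 0, 0, 0, 1], [0, 0, 0, 0, 0, 0, 1], [0, 0, 0, 0, 0, 0, 1], [0, 0, 0, 0, 0, 0, 1], [0, 0, 0, 0, 0, 0, 1], [0, 0, 0, 0, 0, 0, 1], [0, 0, 0, 0, 0, 0, 1]]]'

```text
t: 21.3
ee_pos: [0.5596, -0.0169, 0.1124]
orientation: [[0.805, -0.17, -0.569], [-0.146, -0.985, 0.088], [-0.576, 0.012, -0.818]]
ft_force: [0.8, 0.7, 0.8]
opening: 0.187
finger_force: 20.0
```

```bash
python3 rep2.py
```

```text
tcp panel mm [-0.6  1.8 35.1] F [-0.1 -0.8  1.1] M [-0.58  0.98 -0.04] 21.3 open mm 16.2 q6 1.2838384720103557
turn from rest [-0.001 -0.003  0.019]
```

Call:
play_rows --targets '[[[0, 0, 0, 0, 0, 0.5, 1], [0, 0, 0, 0, 0, 1, 1], [0, 0, 0, 0, 0, 1, 1], [0, 0, 0, 0, 0, 1, 1], [0, 0, 0, 0, 0, 1, 1], [0, 0, 0, 0, 0, 1, 1], [0, 0, 0, 0, 0, 1, 1], [0, 0, 0, 0, 0, 1, 1]]]'

```text
t: 22.1
ee_pos: [0.5597, -0.0167, 0.1124]
orientation: [[0.471, -0.675, -0.569], [-0.78, -0.619, 0.089], [-0.412, 0.402, -0.818]]
ft_force: [0.5, 2.1, 0.5]
opening: 0.181
finger_force: 20.0
```

```bash
python3 rep2.py
```

```text
tcp panel mm [-0.7  1.5 35.1] F [ 0.2 -2.1  0.5] M [-0.98  1.06  0.12] 22.1 open mm 15.7 q6 0.5300468583941224
turn from rest [-0.001 -0.002  0.773]
```

Call:
play_rows --targets '[[[0, 0, 0, 0, 0, 1, 1], [0, 0, 0, 0, 0, 0.8, 1], [0, 0, 0, 0, 0, 0.5, 1], [0, 0, 0, 0, 0, 0.3, 1], [0, 0, 0, 0, 0, 0.2, 1], [0, 0, 0, 0, 0, 0.2, 1], [0, 0, 0, 0, 0, 0, 1], [0, 0, 0, 0, 0, 0, 1]]]'

```text
t: 22.9
ee_pos: [0.5598, -0.0167, 0.1123]
orientation: [[0.253, -0.783, -0.568], [-0.927, -0.364, 0.088], [-0.276, 0.504, -0.818]]
ft_force: [0.5, 4.6, -0.6]
opening: 0.181
finger_force: 20.0
```

```bash
python3 rep2.py
```

```text
tcp panel mm [-0.8  1.5 35.1] F [-0.2 -4.7 -0.6] M [-1.71  1.4   0.11] 22.9 open mm 15.7 q6 0.23411761239624018
turn from rest [-2.000e-03 -1.000e-03  1.069e+00]
```

No clear stop torque yet. I'll raise the grip a little and turn a bit further.

Call:
play_rows --targets '[[[0, 0, 0, 0, 0, 0, 1], [0, 0, 0, 0, 0, 0.2, 1], [0, 0, 0, 0, 0, 0.2, 1], [0, 0, 0, 0, 0, 0.1, 1], [0, 0, 0, 0, 0, 0, 1], [0, 0, 0, 0, 0, 0, 1], [0, 0, 0, 0, 0, 0, 1], [0, 0, 0, 0, 0, 0, 1]]]' --newtons 35

```text
t: 23.7
ee_pos: [0.5598, -0.0167, 0.1123]
orientation: [[0.215, -0.794, -0.568], [-0.944, -0.319, 0.088], [-0.251, 0.517, -0.818]]
ft_force: [2.7, 5.0, -1.4]
opening: 0.182
finger_force: 35.0
```

```bash
python3 rep2.py
```

```text
tcp panel mm [-0.7  1.5 35.1] F [-2.3 -5.4 -0. ] M [-1.75  1.44  0.75] 23.7 open mm 15.8 q6 0.18554900311899383
turn from rest [-2.000e-03 -1.000e-03  1.117e+00]
```

The torque has risen to 0.75 N m, so the switch is on its stop. I'll hold, then guide it back.

Call:
play_rows --targets '[[[0, 0, 0, 0, 0, 0, 1], [0, 0, 0, 0, 0, 0, 1], [0, 0, 0, 0, 0, 0, 1], [0, 0, 0, 0, 0, 0, 1], [0, 0, 0, 0, 0, 0, 1], [0, 0, 0, 0, 0, 0, 1], [0, 0, 0, 0, 0, 0, 1], [0, 0, 0, 0, 0, -0.5, 1]]]'

```text
t: 24.5
ee_pos: [0.5598, -0.0166, 0.1123]
orientation: [[0.255, -0.782, -0.568], [-0.926, -0.366, 0.088], [-0.277, 0.504, -0.818]]
ft_force: [2.5, 5.2, -0.1]
opening: 0.181
finger_force: 35.0
```

Call:
play_rows --targets '[[[0, 0, 0, 0, 0, -1, 1], [0, 0, 0, 0, 0, -1, 1], [0, 0, 0, 0, 0, -1, 1], [0, 0, 0, 0, 0, -1, 1], [0, 0, 0, 0, 0, -1, 1], [0, 0, 0, 0, 0, -1, 1], [0, 0, 0, 0, 0, -1, 1], [0, 0, 0, 0, 0, -1, 1]]]'

```text
t: 25.3
ee_pos: [0.5596, -0.0169, 0.1124]
orientation: [[0.739, -0.361, -0.569], [-0.382, -0.92, 0.088], [-0.555, 0.152, -0.818]]
ft_force: [1.1, 4.7, 0.0]
opening: 0.182
finger_force: 35.0
```

Call:
play_rows --targets '[[[0, 0, 0, 0, 0, -1, 1], [0, 0, 0, 0, 0, -0.8, 1], [0, 0, 0, 0, 0, -0.4, 1], [0, 0, 0, 0, 0, 0, 1], [0, 0, 0, 0, 0, 0, 0], [0, 0, 0, 0, 0, 0, -1], [0, 0, 0, 0, 0, 0, -1], [0, 0, 0, 0, 0, 0, -1]]]'

```text
t: 26.1
ee_pos: [0.5592, -0.0179, 0.1125]
orientation: [[0.798, -0.194, -0.57], [-0.176, -0.98, 0.087], [-0.576, 0.031, -0.817]]
ft_force: [-0.8, -0.2, 0.3]
opening: 0.462
finger_force: 0.0
```

Call:
play_rows --targets '[[[0, 0, 0, 0, 0, 0, -1], [0, 0, 0, 0, 0, 0, -1], [0, 0, 0, 0, 0, 0, -1], [0, 0, 0, 0, 0, 0, -1], [0, 0, 0, 0, 0, 0, -1], [0, 0, 0, 0, 0, 0, -1], [0, 0, -0.1, 0, 0, 0, -1], [0, 0, -0.2, 0, 0, 0, -1]]]'

```text
t: 26.9
ee_pos: [0.5679, -0.0185, 0.1248]
orientation: [[0.798, -0.194, -0.57], [-0.175, -0.981, 0.088], [-0.576, 0.03, -0.817]]
ft_force: [0.0, 0.3, 0.7]
opening: 0.995
finger_force: 0.0
```

Call:
play_rows --targets '[[[0, 0, -0.3, 0, 0, 0, -1], [0, 0, -0.4, 0, 0, 0, -1], [0, 0, -0.4, 0, 0, 0, -1], [0, 0, -0.4, 0, 0, 0, -1], [0, 0, -0.4, 0, 0, 0, -1], [0, 0, -0.4, 0, 0, 0, -1], [0, 0, -0.2, 0, 0, 0, -1], [0, 0, 0, 0, 0, 0, -1]]]'

```text
t: 27.7
ee_pos: [0.6405, -0.0298, 0.2286]
orientation: [[0.802, -0.194, -0.566], [-0.176, -0.981, 0.088], [-0.572, 0.029, -0.82]]
ft_force: [0.5, 0.2, 0.2]
opening: 0.997
finger_force: 0.0
```

```bash
python3 - <<'E'
from h import *
s=sense(); p=read_camera('wrist'); W=wcloud(p,s)
save(p,'w5.png')
o,yaw,t=PANEL;F=fr(yaw,t);L=(W-o)@F
m=(L[...,2]>.036)&(L[...,2]<.05)&(np.hypot(L[...,0],L[...,1])<.05); a=L[m]; print('bar',len(a),cv2.minAreaRect((a[:,:2]*1000).astype(np.float32)))
o,yaw,t=DECK;F=fr(yaw,t)
for n in('top','side'):
    p=read_camera(n);L=(cloud(p)-o)@F; m=(abs(L[...,2]-.028)<.006)&(L[...,0]>-.03)&(L[...,0]<.2)&(abs(L[...,1])<.06); a=L[m]
    print(n,len(a),cv2.minAreaRect((a[:,:2]*1000).astype(np.float32)))
print(s['ee_pos'],s['t'],s['opening'])
E
```

```text
bar 1364 ((-0.9019699096679688, 1.0228734016418457), (16.033010482788086, 69.89148712158203), 89.18990325927734)
top 554 ((76.14230346679688, 2.6947174072265625), (57.85947799682617, 155.5615997314453), 89.59014892578125)
side 890 ((78.86885070800781, -1.0649528503417969), (57.23133850097656, 152.0941619873047), 89.76139831542969)
[ 0.64053651 -0.02979072  0.22857698] 27.7 0.9971083287048123
```

View pics/w5.png

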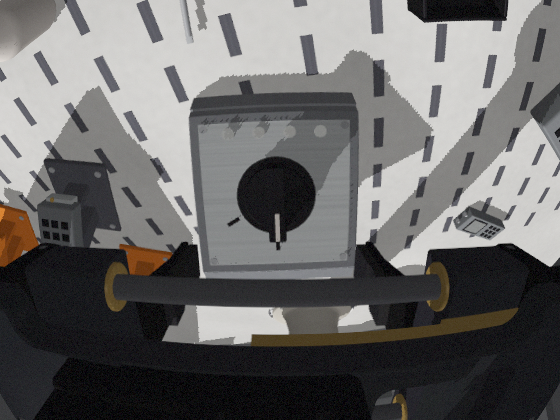

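The pointer is back on the rest mark at (277,243) and the meter is still docked. The gripper is clear of everything.

```bash
python3 -c "
from bench import *
print(close_job())"
```

```text
the job is handed in; nothing more can be done
None
```

I docked the meter against the lip, straight and within about 1 mm of centre. I then turned the start switch to its stop, held it about a second, and it came back to rest; I handed the job in at about 28 s. The rest and console measured about 2.74 and 2.99 rad yaw, not the stated -1.5 to -2.1, so I used the measured poses.

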